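# Wedge the leaning salt box level

### The job

The olive wood salt box has worn front feet and leans forward, away from the steel stop behind it. Take the thick wooden wedge, lay it flat on the counter and push its thin end in under the middle of the box's front edge, square to it, until it jams tight and the box stands level against its stop; then let go. Leave the thin shim alone: it is too thin to lift the box.

Things in the scene. Friction and masses are not known exactly. Their poses are not given: they have to be found in the camera images.
- wedge: Thick wedge to use: plain light wood, loose, 140 mm long, 40 mm wide, 90 g. Flat underside, vertical sides; the top slopes evenly from 32 mm high at the thick end to 4 mm at the thin end. Origin: centre of the underside. x points along it to the thin end (thin end at x +70 mm, thick end at x -70 mm), z up.
- shim: Thin shim, not to be used: same wood, length and width (140 x 40 mm), but only 7 mm high at the thick end and 3 mm at the thin end, so it slips under the box without touching it. Loose. Origin and axes as for the wedge.
- saltbox: Low olive wood box, lid shut, 120 mm deep (x), 150 wide (y), 68 high when level, 0.45 kg. It only rocks on its rear feet, before a fixed steel stop; it starts leaning forward 0.05 rad, and is level when its back meets the stop; unsupported it sinks again. Origin: counter level, middle of its back. x from front to back, z up; front face at x -120 mm. Front feet at the corners leave 100 mm between.
- saltbox_edge (a point): Middle of the box's lower front edge, axes as the box: 9 mm above the counter at the start, 15 mm when level. The wedge touches it with its thin end 25 mm behind the edge and jams at 55 to 60 mm. Pushing it between takes 3 to 10 N (up to 15 N with the upward share felt by a stiff grip); at the jam this climbs steeply, 20 N is enough. Friction then holds the wedge.
There are look-alikes about, which are no part of the job. What is shaped like the wedge but orange is not meant. Leave any pink look-alike of the part that bears saltbox alone.

How it is judged (in metres and radians):
At the end, for the whole second after the job is handed in: The salt box stands level (within 0.02 rad, about 12 mm of wedge travel) and bears on the wedge with over 1 N; the wedge lies flat on the counter (within 0.08 rad), at rest, within 25 mm of the middle of the front edge to either side and within 15 degrees of square to it (angle between saltbox's own z axis and vertical below 0.02 rad and contact force between wedge and saltbox above 1 N and y of wedge in the frame of saltbox_edge between -0.025 and 0.025 m and angle between the x axis of wedge and the x axis of saltbox, either way round below 0.26 rad and angle between wedge's own z axis and vertical below 0.08 rad and height (world z) of wedge below 0.006 m and linear speed of wedge below 0.01 m/s); the robot touches nothing.
It fails at once if the thin shim is moved by more than 30 mm (distance of shim from where it was at the start of the episode above 0.03 m).
It also fails if it takes over 40 s, if anything falls off the work surface, if the arm or the gripper's body presses on something with over 40 N, if the wrist force passes 120 N, or if a joint passes its speed limit or range.

### The arm

A 7-joint arm with a two-finger parallel gripper is mounted at the origin on the work surface. World frame = base frame: x ahead of the robot, y to its left, z up, the work surface at z = 0. Lengths are in mm, angles in rad, forces in N, time in s.
With the tool pointing down it reaches from about 425 to 950 mm from the base axis. Payload 16.7 kg.
Tool frame: the origin (TCP) lies on the centre line of the jaws, within the pads' length; the fingertips stand 14 mm ahead of it and the grasp point (between the pads) lies 5 mm behind it; z points along the fingers, y is the direction in which the jaws open and shut (so a half turn about z gives the same grasp; the last joint's range is limited). The gripper opens to 94 mm and grips with 3 to 60 N. Pads are 16 mm wide; open, the fingers measure 119 mm over their backs; the gripper's body (75 mm by 177 mm) begins 78 mm behind the grasp point.
Start: joints at [-1.389, 0.426, 0.074, 1.606, -0.034, 1.111, -0.067], TCP at [219.882, 638.144, 219.467] pointing down, gripper open.
Joint ranges: [-2.85, 2.85], [-0.5, 2.14], [-1.23, 1.37], [0.21, 2.46], [-1.02, 4.16], [0.16, 2.05], [-2.73, 2.73]. Speed limits (rad/s): [1.89, 1.89, 2.39, 2.39, 3.01, 3.01, 3.01].

### API

Orientations are given as a 3x3 rotation matrix whose columns are the frame's x, y, z axes.
In Python, from cell import observe, get_image, job_done gives the robot as it stands. The module is installed in compiled form; this text tells all that it offers.
- The arm moves only by the tool move_arm, never from a script. Its arguments are lists of equal length, an entry for each row: "slide": the shift along the world's x, y, z in m, a list of three; "roll": the turn about the world's z in rad; "gripper": the finger opening in m, from 0 to 0.094. In form: {"slide": [[dx, dy, dz], ...], "roll": [roll, ...], "gripper": [gripper, ...]}. A call has 1 to 10 rows; each row is the pose to reach, as a shift and turn from the pose measured when the call began; what a row does not reach only later rows make up. A row lasts 1/10 s, in which the tool goes at most 50 mm and 8.59 degrees, less where a joint would pass 70% of its speed; a pose out of reach is approached as far as the arm can. A call with a gripper value outside its range is refused whole. The fingers move at their own pace and stop on an object; the grip force is fixed at half the most. Time passes only in rows, so rows that repeat a pose let the fingers close. It gives the time, the measured TCP pose, the force and the opening at its end, in the units of the state.
- observe(): the state, without advancing time (a new reading comes with each control period).
- get_image(name): name is "scene" or "top" or "wrist"; returns a dict with "pixels" (420x560x3 uint8, red, green, blue), "vfov" (degrees; the focal length in pixels is half the picture's height over the tangent of half this angle, whatever the lens; pixels are square), "cx", "cy" (the principal point, pixels), "k1" (the pictures are not rectified: a ray, as slopes to the right and down, at radius r is drawn at 1 + k1 r^2 times it, then the intrinsics apply), "T" (4x4, takes a point from camera to world coordinates); the wrist camera has in their place "T_tool_cam" (4x4, takes a point from camera to tool coordinates, whose origin is the TCP and whose axes are the flange's). Camera axes: x right, y down, z forward; pixel columns grow to the right and rows downward; lengths in mm; the calibration is good to about 2 mm. A picture is of the moment at which its call begins: read the wrist's pose just before it. There is no depth.
- job_done(): hands the job in, once; it reports no verdict.
The state is a dict: "t": time; "qpos": joint angles; "qvel": joint speeds; "tau": joint torques, N m; "ee_pos": TCP position; "ee_rot": TCP orientation; "wrist_force": force on the tool from outside, world axes, zero at the start; "wrist_torque": the same for the moment, N m; "opening": finger opening in mm.
Only numpy, scipy, OpenCV 4.12 (cv2) and the standard library are available. Lean on these libraries where they do the work, as an engineer would, in place of code of your own. Each camera call takes 0.05 s, during which the arm holds its last target. There are 200 camera calls.

## Working session

There is one attempt and no reset: what is moved stays moved. The work goes in short steps, Python scripts to look and compute and a tool call to move; the robot and the scene stay as the last step left them, time stands still between calls to the robot, and variables do not carry over. Pictures are saved under pics/ and viewed, about 8 in all and at most 12, crops included, and the job is handed in when it is done.

Besides the shell and the picture viewer there is one more tool, called as name(argument=value, ...) on one line, values as JSON. move_arm: Moves the arm, as the interface text tells. Its arguments: {"type":"object","properties":{"slide":{"type":"array","items":{"type":"array","items":{"type":"number"}}},"roll":{"type":"array","items":{"type":"number"}},"gripper":{"type":"array","items":{"type":"number"}}},"required":["slide","roll","gripper"]}

```bash
mkdir -p pics; cat > h.py <<'E'
import numpy as np, cv2, sys
from cell import observe, get_image, job_done
def grab(name,fn):
    s=observe(); im=get_image(name)
    cv2.imwrite('pics/'+fn+'.png',im['pixels'][:,:,::-1])
    T=im['T'] if 'T' in im else None
    if T is None:
        W=np.eye(4);W[:3,:3]=s['ee_rot'];W[:3,3]=s['ee_pos'];T=W@np.array(im['T_tool_cam'])
    np.savez('pics/'+fn+'.npz',T=T,v=im['vfov'],c=[im['cx'],im['cy']],k1=im['k1'])
    return im
def K(d):
    f=210/np.tan(np.radians(float(d['v']))/2)
    return np.array([[f,0,d['c'][0]],[0,f,d['c'][1]],[0,0,1.]])
def w(fn,px,z=0):
    d=np.load('pics/'+fn+'.npz');T=d['T']
    u=cv2.undistortPoints(np.array(px,float).reshape(-1,1,2),K(d),np.array([float(d['k1']),0,0,0])).reshape(-1,2)
    r=np.c_[u,np.ones(len(u))]@T[:3,:3].T;o=T[:3,3]
    z=np.broadcast_to(z,len(u))
    return o+r*((z-o[2])/r[:,2])[:,None]
def proj(fn,P):
    d=np.load('pics/'+fn+'.npz');M=np.linalg.inv(d['T'])
    return cv2.projectPoints(np.array(P,float).reshape(-1,3),cv2.Rodrigues(M[:3,:3])[0],M[:3,3],K(d),np.array([float(d['k1']),0,0,0]))[0].reshape(-1,2)
E
python3 - <<'E'
from h import *
for n in('top','scene'): grab(n,n+'1')
s=observe();print(s['ee_rot'],s['t'],s['wrist_force'],s['opening'])
a=cv2.imread('pics/top1.png');cv2.imwrite('pics/top1b.png',cv2.resize(a,(800,600),interpolation=2))
d=np.load('pics/top1.npz');print(d['T'],d['v'],d['c'],d['k1'])
E
```

```text
[[-9.45457002e-01  3.25746807e-01 -2.72555543e-04]
 [ 3.25746904e-01  9.45456349e-01 -1.11606206e-03]
 [-1.05864284e-04 -1.14397281e-03 -9.99999340e-01]] 0.1 [-0.86470459 -0.40048508 -0.25750019] 93.8318156963083
[[ 1.41216745e-02 -9.87820212e-01  1.54957439e-01  3.97057798e+02]
 [-9.99869965e-01 -1.51574702e-02 -5.50484873e-03  1.75537202e+01]
 [ 7.78656359e-03 -1.54859551e-01 -9.87905810e-01  1.03277628e+03]
 [ 0.00000000e+00  0.00000000e+00  0.00000000e+00  1.00000000e+00]] 56.755920609874266 [283.60499436 197.0928429 ] 0.015963936890286617
```

View pics/top1b.png

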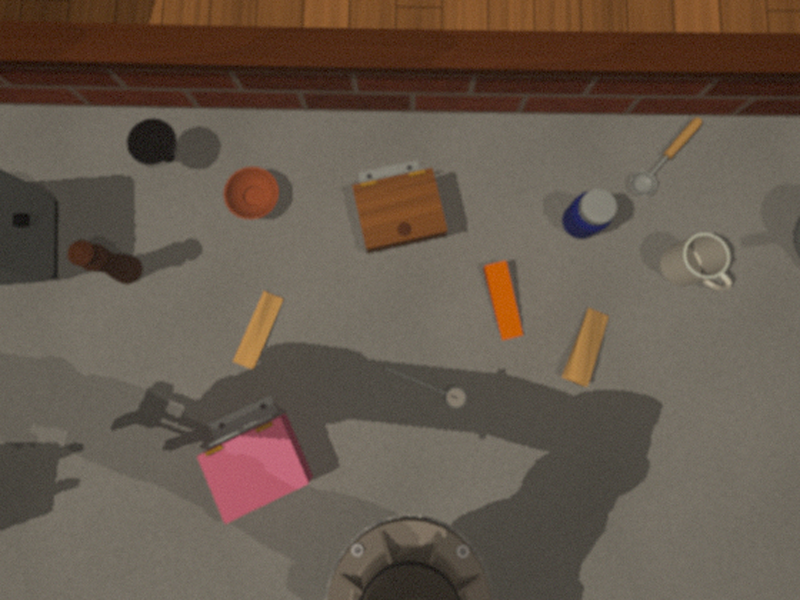

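View pics/scene1.png

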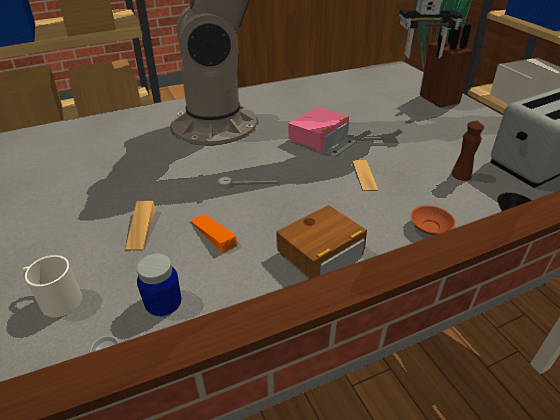

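The top view (800x600) shows two light-wood candidates: left at (259,330) and right at (585,347). There is also an orange decoy at (504,300), the olive box at (400,208) with its stop behind it at (390,172), and a pink decoy at (255,470). I'll enlarge both candidates to tell them apart.

```bash
python3 - <<'E'
from h import *
a=cv2.imread('pics/scene1.png');t=cv2.imread('pics/top1.png')
r=lambda i,x,y,s=70:cv2.resize(i[y-s//2:y+s//2,x-s//2:x+s//2],(390,290),interpolation=2)
R=lambda i,x,y:cv2.resize(i[y-35:y+35,x-47:x+47],(394,294),interpolation=cv2.INTER_CUBIC)
cv2.imwrite('pics/c1.png',np.vstack([np.hstack([R(a,140,225),R(a,365,175)]),np.hstack([R(t,410,243),R(t,181,231)])]))
p=np.array([[597,310],[607,316],[586,385],[562,377],[266,291],[284,297],[252,369],[234,363]])*.7
print(w('top1',p).round(0))
b=np.array([[367,250],[447,236],[354,185],[433,169]])*.7
print(w('top1',b,[68,68,68,68]).round(0))
E
```

```text
[[ 511. -347.    0.]
 [ 500. -366.    0.]
 [ 373. -322.    0.]
 [ 386. -278.    0.]
 [ 537.  272.    0.]
 [ 526.  238.    0.]
 [ 393.  290.    0.]
 [ 403.  323.    0.]]
[[604.  81.  68.]
 [632. -61.  68.]
 [723. 107.  68.]
 [756. -35.  68.]]
```

View pics/c1.png

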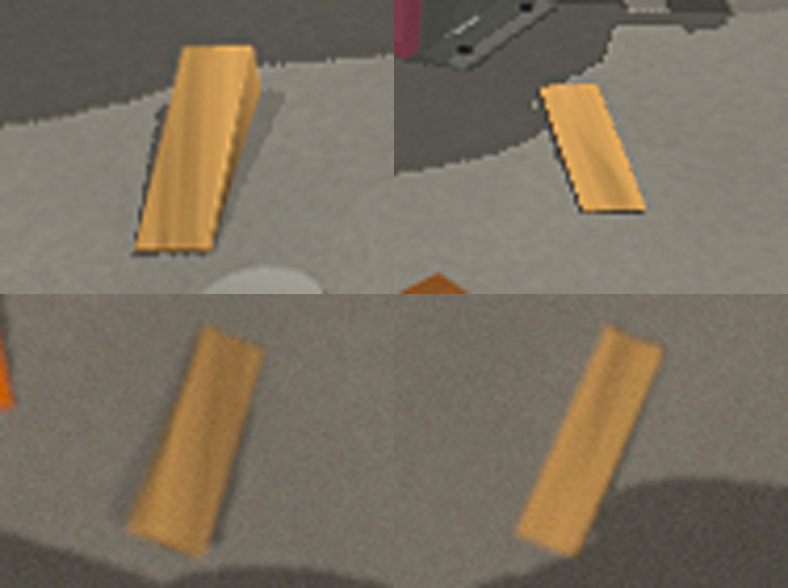

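Bottom-left crop: the right piece (410,243 in the raw top image) has a tall thick end towards the robot and tapers towards the box, so that is the wedge. The left piece is flat all along, so it is the shim. I'll work out both poses and set off around the base.

```bash
python3 - <<'E'
from h import *
p=np.array([[411.9,215.4],[426,220.4],[411.7,270.5],[393.5,263.9]])
c=w('top1',p,[4,4,32,32]);print(c.round(0))
th=(c[0]+c[1])/2;tk=(c[2]+c[3])/2;print((th+tk)/2,np.linalg.norm((th-tk)[:2]),np.arctan2(*(th-tk)[[1,0]]))
print([np.linalg.norm((c[0]-c[1])[:2]),np.linalg.norm((c[2]-c[3])[:2])])
E
```

```text
[[ 514. -330.    4.]
 [ 502. -367.    4.]
 [ 371. -315.   32.]
 [ 387. -269.   32.]]
[ 443.3750634  -320.46212493   18.        ] 141.02001731208236 -0.41263446626444467
[np.float64(39.0493569589041), np.float64(48.17954038456903)]
```

move_arm(slide=[[0.035, -0.035, 0], [0.07, -0.07, 0], [0.105, -0.105, 0], [0.14, -0.14, 0], [0.175, -0.175, 0], [0.21, -0.21, 0], [0.245, -0.245, 0], [0.28, -0.28, 0], [0.3, -0.32, 0], [0.3, -0.36, 0]], roll=[0, 0, 0, 0, 0, 0, 0, 0, 0, 0], gripper=[0.094, 0.094, 0.094, 0.094, 0.094, 0.094, 0.094, 0.094, 0.094, 0.094])

```text
t: 1.1
ee_pos: [521.9, 275.3, 218.3]
ee_rot: [[-0.945, 0.328, 0.0], [0.328, 0.945, -0.002], [-0.001, -0.002, -1.0]]
wrist_force: [1.1, 0.2, -0.2]
opening: 93.9
```

move_arm(slide=[[-0.01, -0.04, 0], [-0.02, -0.08, 0], [-0.03, -0.12, 0], [-0.04, -0.16, 0], [-0.04, -0.2, 0], [-0.04, -0.235, 0], [-0.04, -0.265, 0], [-0.04, -0.275, 0], [-0.04, -0.275, 0]], roll=[0, 0.05, 0.1, 0.2, 0.3, 0.4, 0.5, 0.55, 0.55], gripper=[0.094, 0.094, 0.094, 0.094, 0.094, 0.094, 0.094, 0.094, 0.094])

```text
t: 2.0
ee_pos: [481.6, -1.3, 218.3]
ee_rot: [[-0.977, -0.212, 0.001], [-0.212, 0.977, -0.002], [-0.001, -0.002, -1.0]]
wrist_force: [1.4, 0.8, 0.3]
opening: 93.7
```

```bash
python3 - <<'E'
from h import *
grab('wrist','w1');s=observe();print(s['qpos'],s['ee_pos'])
E
```

```text
[-0.45864255  0.10402353  0.35001591  2.04541754 -0.04031136  0.998003
  1.69573126] [4.81729123e+02 4.47083621e-02 2.18225436e+02]
```

View pics/w1.png

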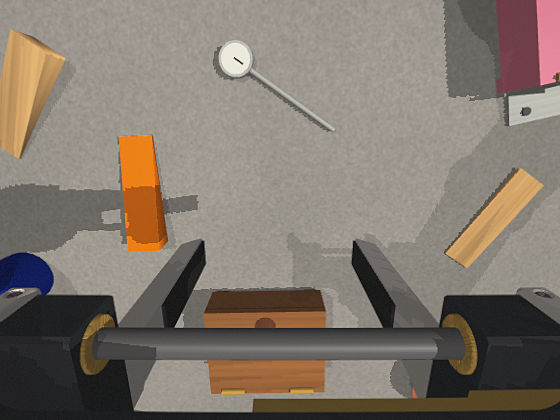

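Wrist view: the box's front lower edge runs from about (212,291) to (320,290). The wedge is at upper left, with thick-end top corners (10,30) and (64,59) and thin end near (3,150)-(19,158). The shim is on the right at (495,218).

```bash
python3 - <<'E'
from h import *
b=w('w1',[[212,291.5],[320,290.5],[206,312.5],[326,311]],[9,9,62,62]);print(b.round(1))
for i in(0,2):
  d=b[i]-b[i+1];print(np.linalg.norm(d),(b[i]+b[i+1])/2,np.arctan2(-d[0],d[1]) )
print(w('w1',[[10,30],[64,59],[19,158]],[32,32,4]).round(1))
E
```

```text
[[648.5 -59.6   9. ]
 [614.7  87.2   9. ]
 [644.2 -56.5  62. ]
 [610.7  86.6  62. ]]
150.62374933676625 [631.60624987  13.76699301   9.        ] -2.9156781866011605
147.0225050781976 [627.45986672  15.05236834  62.        ] -2.9113838306645583
[[ 373.8 -311.2   32. ]
 [ 390.5 -254.2   32. ]
 [ 516.8 -326.4    4. ]]
```

move_arm(slide=[[0, -0.035, 0], [0, -0.07, 0], [-0.005, -0.105, 0], [-0.01, -0.14, 0], [-0.02, -0.175, 0], [-0.03, -0.21, 0], [-0.04, -0.245, 0], [-0.05, -0.28, 0], [-0.05, -0.28, 0]], roll=[-0.05, -0.12, -0.19, -0.26, -0.33, -0.4, -0.5, -0.6, -0.6], gripper=[0.094, 0.094, 0.094, 0.094, 0.094, 0.094, 0.094, 0.094, 0.094])

```text
t: 2.95
ee_pos: [430.7, -283.0, 218.3]
ee_rot: [[-0.923, 0.386, -0.0], [0.386, 0.923, -0.003], [-0.001, -0.003, -1.0]]
wrist_force: [0.5, 0.8, 0.2]
opening: 93.8
```

```bash
python3 - <<'E'
from h import *
grab('wrist','w2');s=observe();print(s['ee_pos'],s['ee_rot'][:,1])
E
```

```text
[ 431.52487702 -280.80143175  218.06795261] [ 0.38102623  0.92456114 -0.00239181]
```

View pics/w2.png

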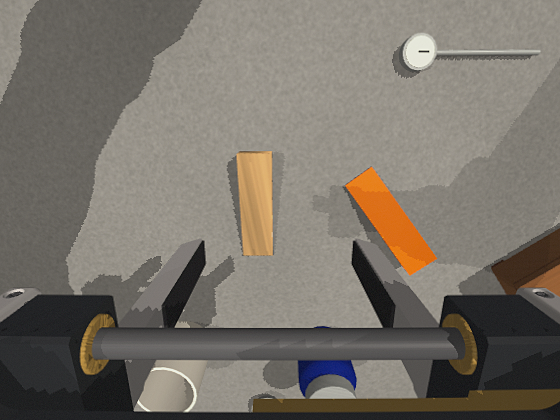

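Wrist view from above the wedge: thick-end top corners at (237,152) and (272,152), thin end at (244,255) and (274,255).

```bash
python3 - <<'E'
from h import *
c=w('w2',[[237,152.5],[272.5,152],[244,255.5],[274,255.5]],[32,32,4,4]);print(c.round(1))
tk=(c[0]+c[1])/2;th=(c[2]+c[3])/2;d=th-tk;a=np.arctan2(d[1],d[0])
print(np.linalg.norm(d[:2]),np.linalg.norm(c[0]-c[1]),np.linalg.norm(c[2]-c[3]),(tk+th)/2,a)
u=np.array([np.cos(a),np.sin(a)]);g=((tk+th)/2)[:2]-40*u
s=observe();y=s['ee_rot'][:,1];print('grasp',g,'slide',g-s['ee_pos'][:2],'roll',a-np.arctan2(-y[0],y[1]))
E
```

```text
[[ 372.  -309.2   32. ]
 [ 387.2 -271.5   32. ]
 [ 503.  -363.5    4. ]
 [ 518.7 -325.7    4. ]]
142.00865052891155 40.572083443311946 40.841944726029766 [ 445.22354709 -317.46953813   18.        ] -0.39209516182509674
grasp [ 408.25912812 -302.1845216 ] slide [-23.2657489  -21.38308985] roll -0.0011879809793168272
```

move_arm(slide=[[-0.012, -0.011, -0.02], [-0.023, -0.021, -0.06], [-0.023, -0.021, -0.1], [-0.023, -0.021, -0.14], [-0.023, -0.021, -0.17], [-0.023, -0.021, -0.185], [-0.023, -0.021, -0.195], [-0.023, -0.021, -0.2], [-0.023, -0.021, -0.2]], roll=[0, 0, 0, 0, 0, 0, 0, 0, 0], gripper=[0.094, 0.094, 0.094, 0.094, 0.094, 0.094, 0.094, 0.094, 0.094])

```text
t: 3.9
ee_pos: [409.0, -301.2, 18.0]
ee_rot: [[-0.925, 0.38, -0.001], [0.38, 0.925, -0.002], [-0.0, -0.002, -1.0]]
wrist_force: [0.2, -0.1, -0.2]
opening: 94.2
```

move_arm(slide=[[0, 0, 0], [0, 0, 0], [0, 0, 0], [0, 0, 0], [0, 0, 0], [0, 0, 0], [0, 0, 0], [0, 0, 0]], roll=[0, 0, 0, 0, 0, 0, 0, 0], gripper=[0.03, 0.03, 0.03, 0.03, 0.03, 0.03, 0.03, 0.03])

```text
t: 4.7
ee_pos: [408.9, -301.3, 18.0]
ee_rot: [[-0.925, 0.38, -0.001], [0.38, 0.925, -0.002], [-0.0, -0.002, -1.0]]
wrist_force: [-0.3, 0.2, 1.3]
opening: 40.2
```

move_arm(slide=[[0, 0, 0.03], [0, 0, 0.07], [0.005, 0.03, 0.1], [0.015, 0.07, 0.1], [0.03, 0.11, 0.1], [0.045, 0.15, 0.1], [0.055, 0.19, 0.1], [0.065, 0.23, 0.1], [0.075, 0.265, 0.1], [0.075, 0.281, 0.1]], roll=[0, 0, 0.05, 0.12, 0.2, 0.28, 0.36, 0.45, 0.54, 0.61], gripper=[0.03, 0.03, 0.03, 0.03, 0.03, 0.03, 0.03, 0.03, 0.03, 0.03])

```text
t: 5.7
ee_pos: [484.8, -17.0, 118.0]
ee_rot: [[-0.974, -0.225, 0.001], [-0.225, 0.974, -0.002], [-0.001, -0.002, -1.0]]
wrist_force: [0.3, -0.5, -0.5]
opening: 40.4
```

move_arm(slide=[[0, 0, 0], [0, 0, 0]], roll=[0, 0], gripper=[0.03, 0.03])

```text
t: 5.9
ee_pos: [484.5, -17.5, 118.0]
ee_rot: [[-0.975, -0.224, 0.001], [-0.224, 0.975, -0.002], [-0.0, -0.002, -1.0]]
wrist_force: [-0.3, -0.7, -0.1]
opening: 39.8
```

```bash
python3 - <<'E'
from h import *
grab('wrist','w3');s=observe();print(s['ee_pos'],s['ee_rot'][:,1],s['opening'],s['wrist_force'])
grab('top','top3')
a=cv2.imread('pics/w3.png');t=cv2.imread('pics/top3.png')
cv2.imwrite('pics/w3b.png',np.hstack([cv2.resize(a[100:],(490,280)),cv2.resize(t[90:230,205:360],(310,280),interpolation=2)]))
E
```

```text
[484.48870988 -18.14710899 117.96999322] [-0.22262545  0.97490198 -0.00201119] 40.24831686014537 [-1.22984945 -0.84883433 -0.76837303]
```

View pics/w3b.png

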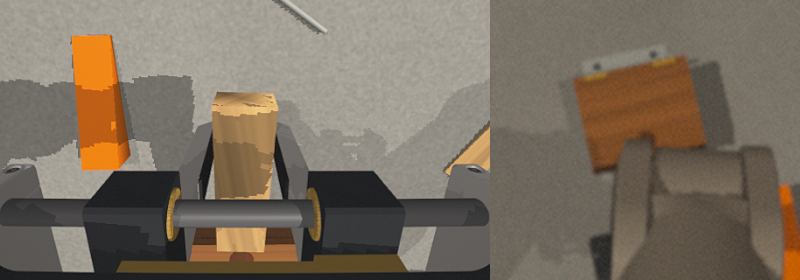

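The wedge hangs square in the grip, and the box's lateral position agrees between the top and wrist views (within 2 mm). Now I'll lower it and start pushing.

move_arm(slide=[[0, 0, -0.03], [0, 0, -0.06], [0, 0, -0.08], [0, 0, -0.09], [0, 0, -0.096], [0, 0, -0.1], [0, 0, -0.1]], roll=[0, 0, 0, 0, 0, 0, 0], gripper=[0.03, 0.03, 0.03, 0.03, 0.03, 0.03, 0.03])

```text
t: 6.7
ee_pos: [484.9, -18.7, 18.4]
ee_rot: [[-0.975, -0.221, 0.002], [-0.221, 0.975, -0.002], [-0.001, -0.002, -1.0]]
wrist_force: [0.1, -0.3, 0.2]
opening: 39.9
```

move_arm(slide=[[0.0098, 0.0022, 0], [0.0195, 0.0045, 0], [0.0293, 0.0067, 0], [0.039, 0.0089, 0], [0.0439, 0.01, 0], [0.0488, 0.0111, 0], [0.0488, 0.0111, 0]], roll=[0, 0, 0, 0, 0, 0, 0], gripper=[0.03, 0.03, 0.03, 0.03, 0.03, 0.03, 0.03])

```text
t: 7.4
ee_pos: [534.2, -7.5, 18.3]
ee_rot: [[-0.975, -0.222, 0.002], [-0.222, 0.975, -0.002], [-0.001, -0.002, -1.0]]
wrist_force: [-0.0, 0.0, -0.7]
opening: 40.0
```

move_arm(slide=[[0.0049, 0.0011, 0], [0.0098, 0.0022, 0], [0.0146, 0.0033, 0], [0.0195, 0.0045, 0], [0.0195, 0.0045, 0]], roll=[0, 0, 0, 0, 0], gripper=[0.03, 0.03, 0.03, 0.03, 0.03])

```text
t: 7.9
ee_pos: [554.4, -2.8, 18.2]
ee_rot: [[-0.975, -0.222, 0.002], [-0.222, 0.975, -0.002], [-0.002, -0.002, -1.0]]
wrist_force: [0.2, -0.2, -2.6]
opening: 39.4
```

move_arm(slide=[[0.0039, 0.0009, 0], [0.0078, 0.0018, 0], [0.0117, 0.0027, 0], [0.0117, 0.0027, 0]], roll=[0, 0, 0, 0], gripper=[0.03, 0.03, 0.03, 0.03])

```text
t: 8.3
ee_pos: [566.8, 0.1, 18.2]
ee_rot: [[-0.975, -0.222, 0.003], [-0.222, 0.975, -0.002], [-0.002, -0.003, -1.0]]
wrist_force: [0.8, 0.2, -1.9]
opening: 39.8
```

move_arm(slide=[[0.0039, 0.0009, 0], [0.0078, 0.0018, 0], [0.0078, 0.0018, 0]], roll=[0, 0, 0], gripper=[0.03, 0.03, 0.03])

```text
t: 8.6
ee_pos: [575.4, 2.2, 18.3]
ee_rot: [[-0.975, -0.222, 0.004], [-0.222, 0.975, -0.002], [-0.003, -0.003, -1.0]]
wrist_force: [-0.2, 0.7, -2.2]
opening: 39.9
```

```bash
python3 - <<'E'
from h import *
grab('scene','s4');t=grab('top','top4')
a=cv2.imread('pics/s4.png');b=cv2.imread('pics/top4.png')
cv2.imwrite('pics/s4b.png',np.hstack([cv2.resize(a[165:285,220:380],(480,360),interpolation=2),cv2.resize(b[100:220,220:326],(318,360),interpolation=2)]))
E
```

```text
(no output)
```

View pics/s4b.png

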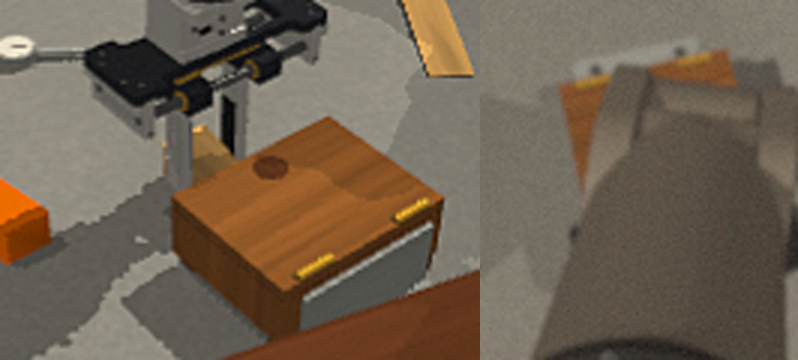

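The wedge enters under the middle of the front edge. I'll keep pushing slowly.

move_arm(slide=[[0.0029, 0.0007, 0], [0.0059, 0.0013, 0], [0.0059, 0.0013, 0]], roll=[0, 0, 0], gripper=[0.03, 0.03, 0.03])

```text
t: 9.0
ee_pos: [578.4, 2.7, 17.9]
ee_rot: [[-0.975, -0.221, -0.002], [-0.221, 0.975, -0.002], [0.002, -0.002, -1.0]]
wrist_force: [-16.1, -1.7, 9.6]
opening: 39.6
```

move_arm(slide=[[0.002, 0.0004, 0], [0.0039, 0.0009, 0], [0.0039, 0.0009, 0]], roll=[0, 0, 0], gripper=[0.03, 0.03, 0.03])

```text
t: 9.3
ee_pos: [579.2, 2.9, 17.6]
ee_rot: [[-0.975, -0.22, -0.008], [-0.22, 0.975, -0.002], [0.008, -0.001, -1.0]]
wrist_force: [-18.0, -2.6, 15.8]
opening: 39.7
```

The resistance jumped with the thin end about 55 mm in, which matches the jam. One more small push to pass 20 N.

move_arm(slide=[[0.002, 0.0004, 0], [0.0045, 0.001, 0], [0.006, 0.0013, 0], [0.006, 0.0013, 0]], roll=[0, 0, 0, 0], gripper=[0.03, 0.03, 0.03, 0.03])

```text
t: 9.7
ee_pos: [581.2, 3.2, 17.0]
ee_rot: [[-0.976, -0.219, -0.015], [-0.219, 0.976, -0.003], [0.016, 0.001, -1.0]]
wrist_force: [-22.6, -3.3, 14.9]
opening: 39.8
```

move_arm(slide=[[0, 0, 0], [0, 0, 0], [0, 0, 0], [0, 0, 0], [0, 0, 0], [0, 0, 0], [0, 0, 0], [0, 0, 0]], roll=[0, 0, 0, 0, 0, 0, 0, 0], gripper=[0.06, 0.08, 0.08, 0.08, 0.08, 0.08, 0.08, 0.08])

```text
t: 10.5
ee_pos: [581.2, 3.2, 17.0]
ee_rot: [[-0.976, -0.219, -0.015], [-0.219, 0.976, -0.003], [0.016, 0.001, -1.0]]
wrist_force: [0.2, -0.9, 0.4]
opening: 80.0
```

move_arm(slide=[[0, 0, 0.03], [0, 0, 0.07], [0, 0, 0.11], [0, 0, 0.15], [-0.02, -0.005, 0.19], [-0.05, -0.01, 0.21], [-0.08, -0.02, 0.22], [-0.1, -0.02, 0.23], [-0.1, -0.02, 0.23]], roll=[0, 0, 0, 0, 0, 0, 0, 0, 0], gripper=[0.08, 0.08, 0.08, 0.08, 0.08, 0.08, 0.08, 0.08, 0.08])

```text
t: 11.4
ee_pos: [479.8, -17.2, 248.4]
ee_rot: [[-0.976, -0.218, -0.014], [-0.218, 0.976, -0.001], [0.013, 0.002, -1.0]]
wrist_force: [0.7, 0.6, 0.4]
opening: 80.1
```

```bash
python3 - <<'E'
from h import *
grab('scene','s5');grab('wrist','w5')
a=cv2.imread('pics/s5.png');b=cv2.imread('pics/w5.png');o=cv2.imread('pics/scene1.png')
R=lambda i:cv2.resize(i[180:280,240:380],(400,286),interpolation=2)
cv2.imwrite('pics/s5b.png',np.vstack([np.hstack([R(o),R(a)]),cv2.resize(b[180:400,100:460],(800,312),interpolation=0)[:,:800]]))
E
```

```text
(no output)
```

View pics/s5b.png

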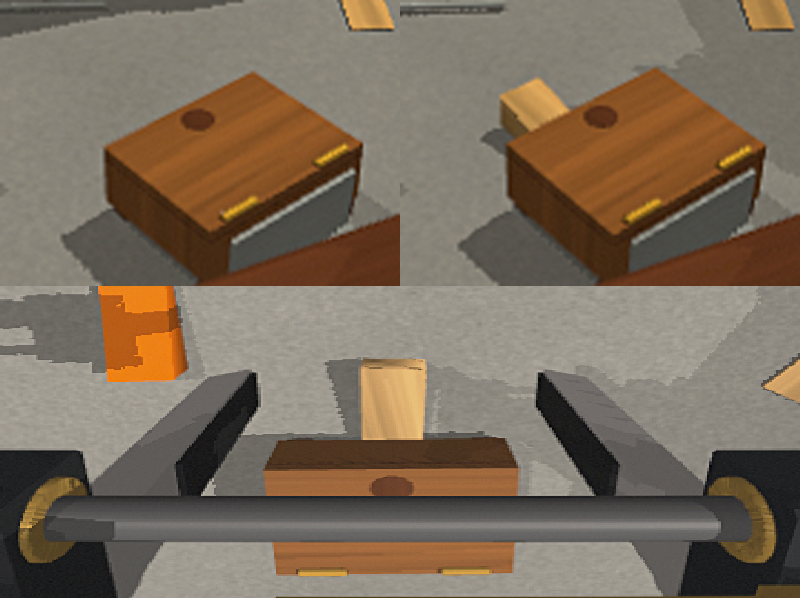

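The box front has risen and the wedge sits square in the middle. In this crop the wedge's thick-end top is at (361..426,366) and the box's lower front edge is at row 440. I'll measure the depth and the lean.

```bash
python3 - <<'E'
from h import *
raw=lambda p:np.c_[100+np.array(p)[:,0]*.45,180+(np.array(p)[:,1]-286)*220/312]
k=w('w5',raw([[361,367],[426,367]]),32);e=w('w5',raw([[280,440],[505,438]]),15);t=w('w5',raw([[264,469],[518,467]]),68)
u=np.array([.976,.219,0]);v=np.array([-.219,.976,0])
m=lambda a:a.mean(0)
print(k.round(),e.round(),t.round())
print('in',140-(m(e)-m(k))@u,140-(m(t)-m(k))@u,'lat',(m(k)-m(e))@v,(m(k)-m(t))@v)
# box corner fit in scene: lean by image shift of scene features before/after
a=cv2.imread('pics/scene1.png',0);b=cv2.imread('pics/s5.png',0)
def shift(x,y,r=7):
  q,st,_=cv2.calcOpticalFlowPyrLK(a,b,np.array([[[x,y]]],np.float32),None,winSize=(15,15));return q[0,0]-[x,y]
for P in [(277,232),(329,205),(366,231),(309,232),(320,262)]: print(P,shift(*P).round(2))
# predicted shift for lean 0.05->0 about rear foot
F=np.array([622,12,0.]) if 0 else m(e)*[1,1,0]
B=F+120*u
for x,y in((-120,75),(-120,-75),(-120,0),(0,75),(0,-75)):
  p=B+x*u+y*v+[0,0,68]
  th=.05; r=p-B; ru=r@u; p0=B+v*(r@v)+u*(ru*np.cos(th)-r[2]*np.sin(th))+[0,0,r[2]*np.cos(th)+ru*np.sin(th)]
  A,Bp=proj('scene1',[p0,p]);print((x,y),A.round(1),(Bp-A).round(2))
E
```

```text
[[552. -22.  32.]
 [544.  17.  32.]] [[649. -57.  15.]
 [615.  88.  15.]] [[648. -58.  68.]
 [614.  87.  68.]]
in 53.84142855518387 54.912729525607645 lat 0.8103717656202143 1.5279420519907134
(277, 232) [-4.65 -6.54]
(329, 205) [27.43 -9.62]
(366, 231) [1.18 0.52]
(309, 232) [ 1.58 -0.77]
(320, 262) [0.47 0.28]
(-120, 75) [329.7 204.5] [ 1.15 -1.4 ]
(-120, -75) [276.7 230.6] [ 0.94 -1.36]
(-120, 0) [304.2 217.1] [ 1.05 -1.39]
(0, 75) [368.  230.1] [1.16 0.83]
(0, -75) [313.6 260.8] [1.15 0.96]
```

```bash
python3 -c "
from h import *
print(observe()['t'],job_done())"
```

```text
the job is handed in; nothing more can be done
11.5 None
```

The thick wedge is jammed under the middle of the salt box's front edge, and I let go and handed the job in at 11.5 s. `job_done()` gives no verdict, so success rests on my own checks. I gripped the wedge across its thick end, laid it flat in front of the box and pushed until the force climbed to about 23 N. The gripper then opened and moved clear. I never moved near the shim or the orange and pink look-alikes.

Last checks from the wrist camera:
- **Depth:** the thin end is about 54–55 mm behind the edge. The jam is given as 55–60 mm, so this is at the edge of that range within measuring error.
- **Position:** the wedge is 1–2 mm off the middle and was pushed in square by tool yaw, with no visible skew.
- **Level:** the box's front face is vertical to about 1 mm over its height, so it reads as level. Only the rear corner nearest (366,231) clearly moved in the scene picture as a full rise would predict.

Checks that failed or disagreed:
- **Front edge position:** the top camera put the edge about 11 mm nearer the robot than the wrist camera did. I relied on the wrist reading, and the jam point agreed with it.
- **Scene tracking:** the other tracked points did not match the prediction; two were plainly spoiled where the wedge and shadows changed behind them.
- **Pushing force:** before the jam the force was only about 1–3 N, below the 3–10 N given.
- **Contact force:** I could not measure the box's load on the wedge directly. The box stays up without the gripper, which implies the wedge carries it.

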